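Trip the catch and hold the drying box's flap at the set angle

TASK

Open the plywood drying box for a colleague to look at the plate inside: press the thumb pad of the sprung catch at its front fully down so that the flap springs free, let the catch come back, then swing the flap up by its bar handle until it stands in line with the index arm at the box's side. Nothing else keeps the flap up, so finish while still holding it there, steady, in the gripper. Do not shift the index arm or the things standing round the box.

Things in the scene. Friction and masses are not known exactly. Their poses are not given: they have to be found in the camera images.
- drying_box: Low open plywood box, 170 (x) x 200 (y) x 85 mm high, fixed to the counter. Origin: centre of its underside; its x axis points from its front (catch and handle side, towards the robot) to the hinge side, z up. A 12 mm plywood flap lies on its rim, top face 97 mm above the counter.
- catch_pad (a point): Centre of the top face of the catch's steel thumb pad, 28 (x) x 30 (y) x 6 mm, 84 mm above the counter, 152 mm ahead (-x) and 65 mm right (-y) of the box's origin. 37 mm behind it an upright, 100 mm above the counter, hooks over the flap's lip. Pressed straight down it sinks 14 mm to its stop (and comes 6 mm nearer the robot), against 4 N at first, 8 N at the stop.
- catch (a joint): Angle of the sprung catch: 0 latched (at rest), 0.28 rad at the stop. The hook clears the flap's lip at about 0.2 rad; the catch springs back to 0 when let go.
- flap (a joint): Angle of the flap: 0 closed and level, growing as its front edge rises, at most 1.3 rad. While latched it cannot rise. Once tripped, a spring lifts it to about 0.1 rad, clear of the hook; let go from higher up it falls back to there. Holding it up at the handle takes 2 to 4 N; a light grip (about 12 N) lets the bar turn easily between the fingers.
- flap_handle (a point): Centre of the flap's bar handle: round steel bar 14 mm thick, 100 mm long, parallel to the hinge, in the flap's plane, 51 mm (axis) ahead of its front edge, on a rod at each end: 85 mm of bar free, 44 mm of air behind it. 91 mm above the counter when closed. Fingers pointing straight down, one before and one behind it, can hold it at every angle as it turns between them. Site turns with the flap.
- flap_hinge (a point): Point on the flap's hinge line level with the middle of the handle, 91 mm above the counter. The handle's axis circles it at 226 mm: at flap angle a the handle is 226*cos(a) mm towards the front (box -x) of it and 226*sin(a) mm above it.
- index (a joint): Angle of the index arm, measured just as the flap's: the flap is in line with it when flap equals index. Set between 0.45 and 1.0 rad, different each time; stiff on its pivot, it stays unless pushed.
- index_tip (a point): Pointed tip of the aluminium index arm, a flat arm 14 mm wide beside the right (-y) side of the box, pivoting on the flap's hinge axis; the tip is 136 mm from that axis. A bent rod with ticks runs behind it. The point turns with the arm.
- ink_tin_left: Bystander, loose: the short wide ink tin; origin at the centre of its underside.
- ink_tin_right: Bystander, loose: the tall narrow ink tin; origin at the centre of its underside.
- pigment_jar: Bystander, loose: the small jar; origin at the centre of its underside.
- rub_block: Bystander, loose: the grey polishing block; origin at the centre of its underside.
- marker: Bystander, loose: the marker pen; origin at the centre of its underside.

How it is judged:
By the outcome, as a careful person would: the job done as asked, in the order asked, and still so for the second after the job is handed in, while the arm keeps its last pose, push and grip.
It also fails if it takes over 48 s, if anything falls off the work surface, if the arm or the gripper's body presses on something with over 40 N, if the wrist force passes 120 N, or if a joint passes its speed limit or range.

ROBOT

A 6-joint arm with a two-finger parallel gripper is mounted at the origin on a cart in front of the work surface, level with it; the furniture and walls round the work are solid. World frame = base frame: x ahead of the robot, y to its left, z up, the work surface at z = 0. Lengths are in m, angles in degrees, forces in N, time in s.
With the tool pointing down it reaches from about 0.25 to 0.725 m from the base axis. Payload 9.7 kg.
Tool frame: the origin (TCP) lies at the very end of the fingers, on their centre line; the grasp point (between the pads) lies 19 mm behind it; z points along the fingers, y is the line along which they close (so a half turn about z gives the same grasp; the last joint's range is limited). The gripper opens to 85 mm and grips with 20 to 120 N. Pads are 22 mm wide; open, the fingers measure 114 mm over their backs; the gripper's body (76 mm by 85 mm) begins 54 mm behind the grasp point. The pads swing forward as they close: fully open they stand 13 mm farther back than shut.
Start: joints at [63.369, 4.979, 10.078, 95.1, 0, 90], TCP at [0.247, 0.492, 0.231] pointing down, gripper open.
Joint ranges: [-179.16, 179.16], [-48.56, 103.87], [-65.8, 70.77], [-126.05, 130.52], [-82.76, 87.17], [-180, 180]. Speed limits (degrees/s): [127.2, 127.2, 147.25, 180, 180, 180].

INTERFACE

Orientations are given as [roll, pitch, yaw] about the fixed x, y, z axes, in that order (R = Rz(yaw) Ry(pitch) Rx(roll)).
In Python, from workcell import bot, viewer, finder gives the robot as it stands. The module is installed in compiled form; this text tells all that it offers.
- The arm moves only by the shell command python3 -m inch 'ROWS' [FORCE]. ROWS is JSON, a list that holds one entry, the list of rows, each a list of 7 numbers: the opening in per cent of the stroke, from 0 (shut) to 100 (fully open), then the shift along the tool's x, y, z in mm, then the turn, a rotation vector about the tool's x, y, z in degrees. In form: [[[grip, tx, ty, tz, ax, ay, az], ...]]. A call has 1 to 8 rows; each row shifts and turns the commanded pose from where the row before left it, along the tool's axes as they then stand; what a row does not reach is not made up. A row lasts 1/8 s, in which the tool goes at most 62.5 mm and 10.7 degrees, less where a joint would pass 70% of its speed; a pose out of reach is approached as far as the arm can. A call with a gripper value outside its range is refused whole. The fingers move at their own pace and stop on an object; FORCE is the grip in N (left out, the last holds). Time passes only in rows, so rows that do not move let the fingers close. It gives the time, the measured TCP pose, the force, the opening and the grip force at its end, in the units of the state.
- bot.get_obs(): the state, without advancing time (a new reading comes with each control period).
- viewer.camera(name): name is "scene" or "top" or "wrist"; returns a dict with "pixels" (384x512x3 uint8, red, green, blue), "vfov" (degrees; the focal length in pixels is half the picture's height over the tangent of half this angle, whatever the lens; pixels are square), "cx", "cy" (the principal point, pixels), "k1" (the pictures are not rectified: a ray, as slopes to the right and down, at radius r is drawn at 1 + k1 r^2 times it, then the intrinsics apply), "R" (3x3) and "t" (3): a world point X has camera coordinates R X + t. Camera axes: x right, y down, z forward; pixel columns grow to the right and rows downward; lengths in m; the calibration is good to about 2 mm. A picture is of the moment at which its call begins. There is no depth.
- bot.job_done(): hands the job in; it is judged then, once.
Trained networks look in the newest picture that a camera, given by its name, has taken for a name from the list of things; names that differ only in an ending like _2 or _b are one class to them, and where a whole thing is asked for, a point or a joint stands for the part that bears it (a point fixed in the world has none). Each returns a list of dicts, best first, with "conf" (0 to 1); they miss things now and then, are a little off and sometimes report something else, mostly with a low value. They report only what shows in the picture. A call takes as long as a camera call.
- finder.outline_of(camera, thing): "pixels" (384x512 bool, what is visible of it) and "extent" ([centre column, centre row, width, height] in pixels, round what is visible of it).
- finder.mark_of(camera, thing): "position" ([column, row] in pixels: a listed point, or the origin of a listed thing).
The state is a dict: "time": time; "q": joint angles; "qd": joint speeds; "joint_efforts": joint torques, N m; "ee_pos": TCP position; "tcp_rot": TCP orientation; "wrist_force": force on the tool from outside, world axes, zero at the start; "torque": the same for the moment, N m; "opening": finger opening in m; "grasp_force": force on a finger pad.
Only numpy, scipy, OpenCV 4.12 (cv2) and the standard library are available. Lean on these libraries where they do the work, as an engineer would, in place of code of your own. Each camera call takes 0.05 s, during which the arm holds its last target. There are 200 camera calls.

## Working session

There is one attempt and no reset: what is moved stays moved. The work goes in short steps, Python scripts to look and compute and a shell command to move; the robot and the scene stay as the last step left them, time stands still between calls to the robot, and variables do not carry over. Pictures are saved under pics/ and viewed, at most 10 in all, crops included, and the job is handed in when it is done.

```bash
mkdir -p pics; cat > h.py <<'E'
import numpy as np, cv2
from workcell import bot, viewer, finder
def ray(c,px):
    H=c["pixels"].shape[0]; f=H/2/np.tan(np.radians(c["vfov"]/2))
    d=np.array([(px[0]-c["cx"])/f,(px[1]-c["cy"])/f]); u=d.copy()
    for _ in range(20): u=d/(1+c["k1"]*(u@u))
    R=np.array(c["R"]); t=np.array(c["t"])
    v=R.T@np.array([u[0],u[1],1]); return -R.T@t, v/np.linalg.norm(v)
def proj(c,X):
    H=c["pixels"].shape[0]; f=H/2/np.tan(np.radians(c["vfov"]/2))
    p=np.array(c["R"])@X+np.array(c["t"]); u=p[:2]/p[2]; u=u*(1+c["k1"]*(u@u)); return u*f+[c["cx"],c["cy"]]
def atz(c,px,z):
    o,v=ray(c,px); return o+v*(z-o[2])/v[2]
def tri(rs):
    A=0;b=0
    for o,v in rs:
        P=np.eye(3)-np.outer(v,v); A=A+P; b=b+P@o
    return np.linalg.solve(A,b)
def save(c,n): cv2.imwrite("pics/"+n+".png",c["pixels"][:,:,::-1])
E
cat > look.py <<'E'
from h import *
np.set_printoptions(precision=4,suppress=True)
cs={}
Z=dict(drying_box=0,catch_pad=.084,flap_handle=.091,flap_hinge=.091,index_tip=None,ink_tin_left=0,ink_tin_right=0,pigment_jar=0,rub_block=0,marker=0)
for n in("scene","top"):
    cs[n]=viewer.camera(n); save(cs[n],n+"0")
for k,z in Z.items():
    rs=[]
    for n in cs:
        m=finder.mark_of(n,k)
        if m:
            m=m[0]; rs.append(ray(cs[n],m["position"]))
            print(k,n,np.round(m["position"],1),round(m["conf"],2),atz(cs[n],m["position"],z) if z is not None else "")
    if len(rs)==2: print("   tri",tri(rs))
print(bot.get_obs())
E
python3 look.py; python3 -c "
import cv2,numpy as np
cv2.imwrite('pics/both0.png',cv2.resize(np.vstack([cv2.imread('pics/scene0.png'),cv2.imread('pics/top0.png')]),(400,600)))"
```

```text
drying_box scene [264.8 234.4] 0.88 [ 0.635  -0.0719  0.    ]
drying_box top [249.  176.1] 0.63 [ 0.6308 -0.0756  0.    ]
   tri [ 0.6318 -0.0738 -0.0088]
catch_pad scene [247.4 151.7] 0.57 [ 0.4694 -0.1373  0.084 ]
catch_pad top [277. 245.] 0.93 [ 0.4791 -0.1341  0.084 ]
   tri [ 0.4794 -0.1344  0.0995]
flap_handle scene [289.7 163.8] 0.66 [ 0.4924 -0.0361  0.091 ]
flap_handle top [225.6 238.7] 0.8 [ 0.4919 -0.0304  0.091 ]
   tri [ 0.4921 -0.0333  0.0912]
flap_hinge scene [278.4 255.9] 0.83 [ 0.7118 -0.0356  0.091 ]
flap_hinge top [228.5 130.7] 0.72 [ 0.7128 -0.035   0.091 ]
   tri [ 0.7124 -0.0354  0.0928]
index_tip scene [211.5 179.7] 0.6 
index_tip top [305.9 176.8] 0.45 
   tri [ 0.606  -0.1846  0.1789]
ink_tin_left scene [337.2 262.5] 0.56 [0.6784 0.0985 0.    ]
ink_tin_right scene [197.3 216.6] 0.93 [ 0.614  -0.2368  0.    ]
ink_tin_right top [325.4 190.7] 0.87 [ 0.5982 -0.2458  0.    ]
   tri [ 0.6009 -0.2474 -0.0326]
pigment_jar scene [292.  165.4] 0.61 [ 0.4393 -0.0287  0.    ]
pigment_jar top [318.6 240.7] 0.65 [ 0.4872 -0.2294  0.    ]
   tri [ 0.5091 -0.1197  0.1578]
rub_block scene [332.2 187.3] 0.85 [0.4878 0.0765 0.    ]
rub_block top [175.3 239.5] 0.57 [0.49   0.0866 0.    ]
   tri [0.4903 0.0806 0.0056]
marker scene [246. 151.] 0.72 [ 0.4132 -0.1517  0.    ]
marker top [241.4 272.4] 0.59 [ 0.4182 -0.0593  0.    ]
   tri [ 0.4337 -0.1032  0.0517]
{'time': 1.1, 'q': array([63.3696,  4.9782, 10.0773, 95.0993,  0.0001, 89.9999]), 'qd': array([-0.027 , -0.0543, -0.0143,  0.0744, -0.0904, -0.003 ]), 'joint_efforts': array([ -0.    , -52.0106,  46.4868,   0.0014,  -0.0002,   0.    ]), 'ee_pos': array([0.2465, 0.4916, 0.2313]), 'tcp_rot': array([-179.9998,   -0.0001,  153.3697]), 'wrist_force': array([-0.0087, -0.7486,  0.6122]), 'torque': array([-0.032 ,  0.0358, -0.0174]), 'grasp_force': 0.0, 'opening': 0.08550750899629084}
```

View pics/scene0.png

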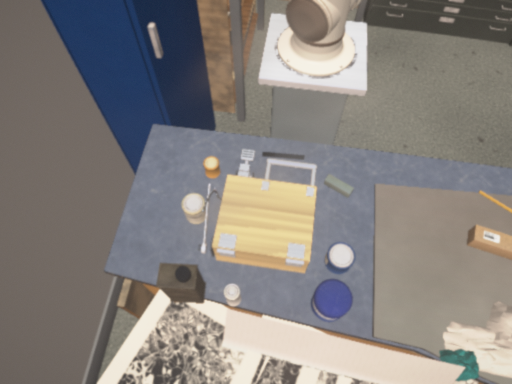

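View pics/top0.png

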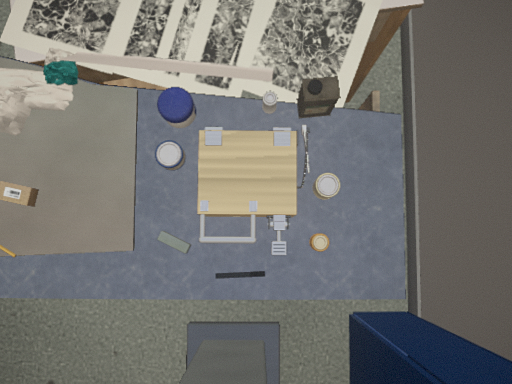

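The scene view faces the robot from behind the box. It shows the catch pad at (247,155), the handle bar at (290,163), and the index arm left of the box from (204,250) to (210,185). In the top view the pad is at (279,247), the handle at (228,239), and the marker at (241,274) lies flat in front. The box yaw is about 0. The pad comes out near (0.480,-0.138) and the index angle at about 0.69 rad. I'll turn the tool first.

```bash
python3 -m inch '[[[0,0,0,0,0,0,10.5],[0,0,0,0,0,0,10.5],[0,0,0,0,0,0,10.5],[0,0,0,0,0,0,10.5],[0,0,0,0,0,0,10.5],[0,0,0,0,0,0,10.5],[0,0,0,0,0,0,0.4]]]'; python3 -m inch '[[[0,-50,0,0,0,0,0],[0,-60,10,0,0,0,0],[0,-60,20,0,0,0,0],[0,-60,20,0,0,0,0],[0,-60,30,0,0,0,0],[0,-60,30,0,0,0,0],[0,-60,30,0,0,0,0],[0,-60,20,0,0,0,0]]]'
```

```text
time: 1.98
ee_pos: [0.2465, 0.4917, 0.2313]
tcp_rot: [-180.0, 0.0, 90.0]
wrist_force: [-0.1, -1.3, -0.6]
opening: 0.0002
grasp_force: 0.0
time: 2.98
ee_pos: [0.4001, 0.034, 0.2314]
tcp_rot: [179.9, -0.0, 90.2]
wrist_force: [1.6, -0.4, 0.2]
opening: 0.0001
grasp_force: 0.0
```

```bash
python3 -m inch '[[[0,-50,10,0,0,0,0],[0,-50,10,0,0,0,0],[0,-30,0,0,0,0,0],[0,0,0,0,0,0,0],[0,0,0,0,0,0,0]]]'; cat > look2.py <<'E'
from h import *
import sys
np.set_printoptions(precision=4,suppress=True)
cs={n:viewer.camera(n) for n in("wrist","scene","top")}
save(cs["wrist"],"wrist_"+sys.argv[1])
for k,z in dict(catch_pad=.084,flap_handle=.091,flap_hinge=.091,index_tip=None,drying_box=0).items():
    rs=[]
    for n in cs:
        for m in finder.mark_of(n,k)[:1]:
            if m["conf"]>.4: rs.append(ray(cs[n],m["position"]))
            print(k,n,np.round(m["position"],1),round(m["conf"],2),atz(cs[n],m["position"],z) if z is not None else "")
    if len(rs)>1: print("   tri",tri(rs))
E
python3 look2.py a
```

```text
time: 3.6
ee_pos: [0.4193, -0.0937, 0.2313]
tcp_rot: [-180.0, -0.0, 90.1]
wrist_force: [0.5, 0.5, -0.2]
opening: 0.0002
grasp_force: 0.0
catch_pad wrist [302.4 216.7] 0.68 [ 0.4733 -0.138   0.084 ]
catch_pad scene [248.4 153.4] 0.54 [ 0.4738 -0.1343  0.084 ]
catch_pad top [280. 249.] 0.73 [ 0.471  -0.1401  0.084 ]
   tri [ 0.4724 -0.1376  0.083 ]
flap_handle wrist [326.5 123.9] 0.86 [ 0.4912 -0.0313  0.091 ]
flap_handle scene [291.8 165.7] 0.64 [ 0.4967 -0.0309  0.091 ]
flap_handle top [228.6 238.7] 0.7 [ 0.4919 -0.0364  0.091 ]
   tri [ 0.4924 -0.0328  0.0838]
flap_hinge scene [281.8 260. ] 0.82 [ 0.7193 -0.0278  0.091 ]
flap_hinge top [226.6 129.4] 0.91 [ 0.7155 -0.0311  0.091 ]
   tri [ 0.7171 -0.0291  0.0836]
index_tip wrist [468.6 310.1] 0.56 
index_tip scene [210.2 180.8] 0.52 
index_tip top [306.2 174.4] 0.56 
   tri [ 0.6101 -0.1858  0.1823]
drying_box wrist [402.  147.8] 0.97 [ 0.6236 -0.0695 -0.    ]
drying_box scene [267.3 230.4] 0.92 [ 0.6243 -0.0675  0.    ]
   tri [ 0.624  -0.0685 -0.0005]
```

View pics/wrist_a.png

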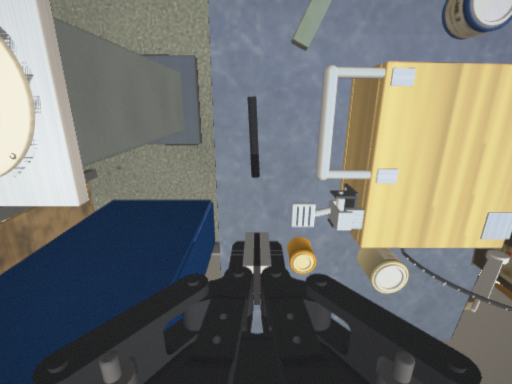

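The wrist view shows the pad at (304,215), the bar from (332,70) to (323,177), and the index arm at lower right from (495,255) to (470,305). I'll use the wrist outline of the handle to refine yaw and position.

```bash
cat > m.py <<'E'
from h import *
np.set_printoptions(precision=4,suppress=True)
c=viewer.camera("wrist")
for p,z in [((304,215),.084),((331.5,73),.091),((323.5,175),.091),((327.5,124),.091),((388,63),.097),((360,246),.097)]: print(p,atz(c,p,z))
R=np.array(c["R"]); print(-R.T@c["t"])
m=finder.outline_of("wrist","catch_pad")
for x in m[:2]: print(x["conf"],x["extent"])
E
python3 m.py
```

```text
(304, 215) [ 0.475  -0.1363  0.084 ]
(331.5, 73) [0.4925 0.0166 0.091 ]
(323.5, 175) [ 0.4924 -0.086   0.091 ]
(327.5, 124) [ 0.4924 -0.0319  0.091 ]
(388, 63) [0.544  0.0249 0.097 ]
(360, 246) [ 0.5405 -0.1704  0.097 ]
[ 0.4192 -0.013   0.3736]
0.84 [321.5, 212.8, 63.7, 33.1]
0.66 [492.0, 280.4, 36.6, 58.4]
```

```bash
python3 -m inch '[[[0,-22,27,0,0,0,0],[0,-21,27,20,0,0,0],[0,0,0,50,0,0,0],[0,0,0,50,0,0,0],[0,0,0,14,0,0,0],[0,0,0,0,0,0,0],[0,0,0,0,0,0,0]]]'; python3 m.py | tail -2
```

```text
time: 5.48
ee_pos: [0.4744, -0.1373, 0.0996]
tcp_rot: [179.8, 0.0, 90.0]
wrist_force: [-1.0, 0.7, -0.1]
opening: -0.0002
grasp_force: 0.0
0.86 [291.2, 231.2, 115.7, 59.9]
0.22 [392.4, 145.8, 239.1, 291.6]
```

```bash
python3 -m inch '[[[0,0,0,12,0,0,0],[0,0,0,5,0,0,0],[0,0,0,5,0,0,0],[0,0,0,5,0,0,0],[0,0,0,2,0,0,0],[0,0,0,0,0,0,0]]]'
```

```text
time: 6.32
ee_pos: [0.4709, -0.1372, 0.0704]
tcp_rot: [-179.8, 0.0, 89.9]
wrist_force: [-22.2, 1.3, 29.9]
opening: 0.0001
grasp_force: 17.6
```

```bash
python3 -m inch '[[[0,0,0,-4,0,0,0],[0,0,0,-10,0,0,0],[0,0,0,-30,0,0,0],[0,0,0,-50,0,0,0],[0,0,0,-36,0,0,0],[0,15,0,0,0,0,0],[0,0,0,0,0,0,0]]]'; python3 look2.py b
```

```text
time: 7.2
ee_pos: [0.4732, -0.1212, 0.1973]
tcp_rot: [-179.9, -0.0, 90.0]
wrist_force: [0.0, -0.1, 0.4]
opening: -0.0002
grasp_force: 0.0
catch_pad wrist [258.5 203.2] 0.87 [ 0.4749 -0.1358  0.084 ]
catch_pad scene [249.3 151.6] 0.62 [ 0.4685 -0.133   0.084 ]
   tri [ 0.4749 -0.1319  0.094 ]
flap_handle wrist [281.5  90.3] 0.83 [ 0.4948 -0.0281  0.091 ]
flap_handle scene [291.1 159.1] 0.85 [ 0.4793 -0.0343  0.091 ]
flap_handle top [224.2 239.2] 0.65 [ 0.4909 -0.0276  0.091 ]
   tri [ 0.4921 -0.0309  0.1118]
flap_hinge scene [334.1 188.5] 0.67 [0.5414 0.0675 0.091 ]
flap_hinge top [230.1 129.9] 0.9 [ 0.7145 -0.0383  0.091 ]
   tri [ 0.667  -0.0098  0.3209]
index_tip wrist [445.  313.4] 0.72 
index_tip scene [208.9 182.8] 0.75 
index_tip top [248.4 179.7] 0.68 
   tri [ 0.6037 -0.1401  0.2086]
drying_box wrist [380.7 130.9] 0.61 [ 0.6282 -0.0709  0.    ]
drying_box scene [266.2 230.3] 0.66 [ 0.6244 -0.0701  0.    ]
drying_box top [251.  179.7] 0.78 [ 0.6227 -0.0801  0.    ]
   tri [ 0.6249 -0.0736  0.0023]
```

View pics/wrist_b.png

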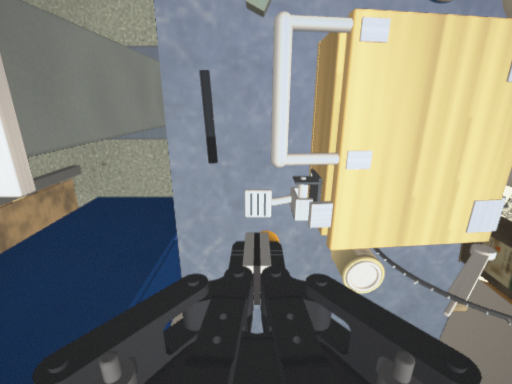

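The flap has tripped, with the handle at z≈0.112 (about 0.1 rad), and the catch is back. I'll go over the bar with the fingers half open, since a full opening would hit the flap edge.

```bash
python3 -m inch '[[[45,45,10,0,0,0,0],[45,42,10,0,0,0,0],[45,0,0,20,0,0,0],[45,0,0,0,0,0,0],[45,0,0,0,0,0,0]]]' 20; python3 look2.py c | grep -A4 handle
```

```text
time: 8.72
ee_pos: [0.4934, -0.0354, 0.1789]
tcp_rot: [180.0, 0.0, 89.9]
wrist_force: [0.2, 0.5, 0.3]
opening: 0.0384
grasp_force: 0.0
flap_handle wrist [257.  203.5] 0.66 [ 0.4937 -0.0408  0.091 ]
flap_handle scene [291.7 159.1] 0.82 [ 0.4791 -0.0329  0.091 ]
   tri [ 0.4934 -0.033   0.1128]
flap_hinge wrist [497.  194.3] 0.64 [ 0.7155 -0.0324  0.091 ]
flap_hinge top [229.7 126.6] 0.76 [ 0.7214 -0.0374  0.091 ]
   tri [ 0.724  -0.0362  0.0817]
```

View pics/wrist_c.png

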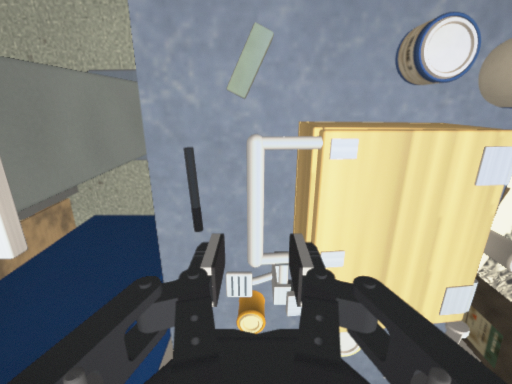

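The bar (column 257) is centred between the fingers (215 and 300). Next I go down 82 mm and close lightly.

```bash
python3 -m inch '[[[45,0,0,30,0,0,0],[45,0,0,30,0,0,0],[45,0,0,22,0,0,0],[45,0,0,0,0,0,0],[45,0,0,0,0,0,0]]]'; python3 -m inch '[[[10,0,0,0,0,0,0],[10,0,0,0,0,0,0],[10,0,0,0,0,0,0],[10,0,0,0,0,0,0]]]' 20
```

```text
time: 10.25
ee_pos: [0.4938, -0.0351, 0.0973]
tcp_rot: [179.9, 0.0, 90.0]
wrist_force: [-0.5, 0.0, 0.2]
opening: 0.0385
grasp_force: 0.0
time: 10.75
ee_pos: [0.492, -0.0351, 0.0964]
tcp_rot: [-179.8, 0.0, 90.0]
wrist_force: [-7.2, -0.1, 1.3]
opening: 0.0132
grasp_force: 23.1
```

```bash
python3 -m inch '[[[10,0,-2,0,0,0,0],[10,0,1.5,-11.2,0,0,0],[10,0,1.9,-11.1,0,0,0],[10,0,2.6,-11,0,0,0],[10,0,3,-10.9,0,0,0],[10,0,3.6,-10.7,0,0,0],[10,0,4.1,-10.5,0,0,0],[10,0,0,0,0,0,0]]]'; python3 -m inch '[[[10,0,4.7,-10.3,0,0,0],[10,0,5.2,-10.1,0,0,0],[10,0,5.7,-9.7,0,0,0],[10,0,6.1,-9.5,0,0,0],[10,0,0,0,0,0,0],[10,0,0,0,0,0,0]]]'
cat > idx.py <<'E'
from h import *
import sys
from scipy.optimize import least_squares
np.set_printoptions(precision=4,suppress=True)
cs={};pts=[]
for i in range(int(sys.argv[2])):
  for n in("wrist","scene","top"):
    c=viewer.camera(n); cs[n]=c
    for m in finder.mark_of(n,"index_tip")[:2]:
        if i<2: print(n,np.round(m["position"],1),round(m["conf"],2))
        if m["conf"]>.4: pts.append((c,np.array(m["position"])))
for n in cs: save(cs[n],n+"_"+sys.argv[1])
g=lambda p:np.array([.7165-.136*np.cos(p[0]),p[1],.091+.136*np.sin(p[0])])
f=lambda p:np.ravel([proj(c,g(p))-q for c,q in pts])
s=least_squares(f,[.69,-.186],loss="soft_l1",f_scale=2)
print(s.x,g(s.x)); print({n:proj(cs[n],g(s.x)) for n in cs}, np.abs(f(s.x)).reshape(-1,2).round(1).tolist())
for n in("wrist","scene","top"):
    P=[(c,q) for c,q in pts if c["t"][0]==cs[n]["t"][0] and np.linalg.norm(proj(c,g(s.x))-q)<15]
    if P: print(n,least_squares(lambda p:np.ravel([proj(c,g([p[0],s.x[1]]))-q for c,q in P]),[.69]).x)
E
python3 idx.py d 3
python3 - <<'E'
import cv2,numpy as np
a=cv2.imread('pics/scene_d.png')[150:300,150:350]; b=cv2.imread('pics/top_d.png')[100:250,190:390]
cv2.imwrite('pics/crop_d.png',np.vstack([cv2.resize(x,None,fx=2,fy=2,interpolation=3)for x in(a,b)])[:600])
cv2.imwrite('pics/crop_d.png',np.hstack([cv2.resize(x,None,fx=2,fy=2,interpolation=3)for x in(a,b)]))
E
```

```text
time: 11.75
ee_pos: [0.5102, -0.0352, 0.1629]
tcp_rot: [179.8, 0.0, 90.0]
wrist_force: [11.1, -1.1, -7.8]
opening: 0.013
grasp_force: 23.5
time: 12.5
ee_pos: [0.5317, -0.0353, 0.2005]
tcp_rot: [179.9, 0.0, 90.0]
wrist_force: [15.2, -1.7, -14.5]
opening: 0.0133
grasp_force: 23.3
scene [208.9 181.6] 0.45
top [307.6 174.5] 0.53
scene [210.7 181.7] 0.6
top [308.6 178.4] 0.62
[ 0.6569 -0.1879] [ 0.6088 -0.1879  0.174 ]
{'wrist': array([344.1374, 383.251 ]), 'scene': array([209.9846, 181.9038]), 'top': array([307.6358, 175.6308])} [[1.1, 0.3], [0.0, 1.1], [0.7, 0.2], [1.0, 2.8], [0.3, 0.2], [1.9, 0.6]]
scene [0.6634]
top [0.6497]
```

View pics/crop_d.png

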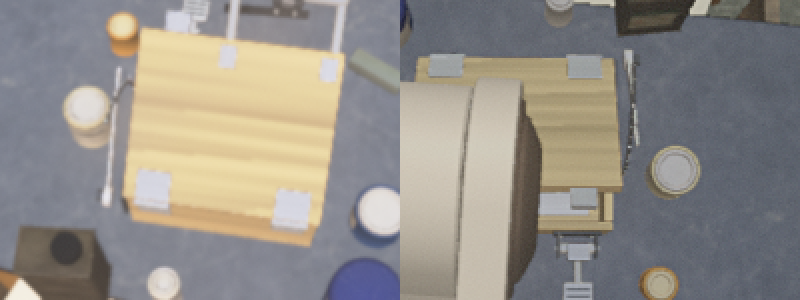

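View pics/wrist_d.png

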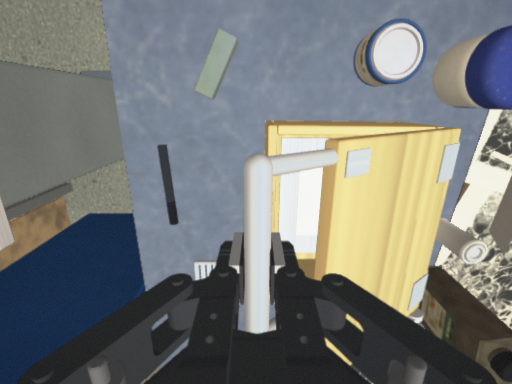

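The flap is at about 0.61 rad. The scene crop shows the index arm from (105,205) to its tip near (119,68); in the top crop the tip is near (637,145). I'll take a closer look at the tip in all the views.

```bash
python3 - <<'E'
import cv2,numpy as np
L=[('scene_d',210,182),('top_d',308,176),('wrist_a',468,305),('wrist_b',446,313)]
o=[]
for n,x,y in L:
    x=min(x,481);im=cv2.imread(f'pics/{n}.png')[y-30:y+30,x-30:x+30]
    im=cv2.resize(im,(300,300),interpolation=cv2.INTER_CUBIC)
    for k in range(0,300,50): cv2.line(im,(k,0),(k,6),(0,0,255),1);cv2.line(im,(0,k),(6,k),(0,0,255),1)
    o.append(im)
cv2.imwrite('pics/tips.png',np.vstack([np.hstack(o[:2]),np.hstack(o[2:])]))
E
```

```text
(no output)
```

View pics/tips.png

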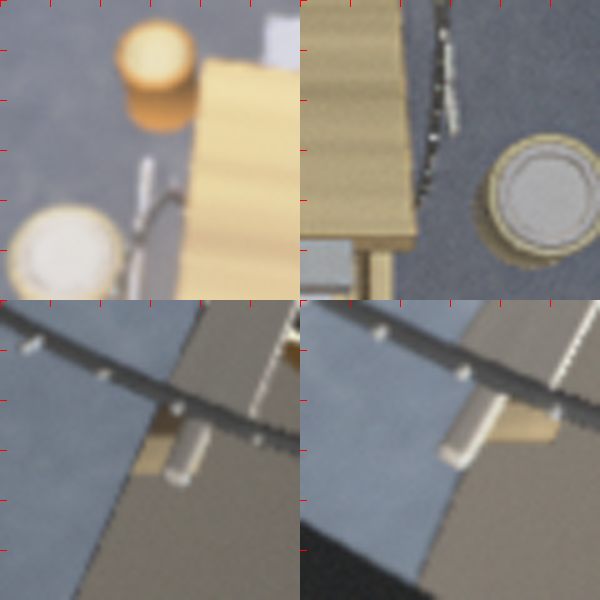

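The tip pixels are scene (209.4,183.4), top (309,172.6), wrist a (473.6,311.6) and wrist b (447,316). I'll fit these jointly.

```bash
cat > fit.py <<'E'
from h import *
from scipy.optimize import least_squares
np.set_printoptions(precision=4,suppress=True)
cs={n:viewer.camera(n) for n in("scene","top","wrist")}
w=cs["wrist"]; R=np.array(w["R"]); o=bot.get_obs(); off=-R.T@w["t"]-o["ee_pos"]; print("off",off)
for n,e in(("a",[.4193,-.0937,.2313]),("b",[.4732,-.1212,.1973])):
    cs[n]=dict(w,t=-R@(np.array(e)+off))
P=[("scene",(209.4,183.4)),("top",(309,172.6)),("a",(473.6,311.6)),("b",(447,316))]
print("tri",tri([ray(cs[n],p) for n,p in P]), "wrists+scene",tri([ray(cs[n],p) for n,p in P if n!="top"]))
for hx in(.7150,.7165,.718):
    g=lambda p:np.array([hx-.136*np.cos(p[0]),p[1],.091+.136*np.sin(p[0])])
    f=lambda p:np.ravel([(proj(cs[n],g(p))-q) for n,q in P])
    s=least_squares(f,[.69,-.186]); print(hx,s.x,f(s.x))
# handle / hinge by fixed cams
for k in("flap_handle","flap_hinge"):
    r=[]
    for n in("scene","top","wrist"):
        for m in finder.mark_of(n,k)[:1]: print(k,n,m["position"],m["conf"]); r+=[ray(cs[n],m["position"])] 
    if len(r)>1: print(tri(r))
print(o["ee_pos"],o["wrist_force"])
E
python3 fit.py
```

```text
off [-0.0005  0.0811  0.1423]
tri [ 0.6148 -0.1887  0.182 ] wrists+scene [ 0.6153 -0.1884  0.1822]
0.715 [ 0.7406 -0.1888] [-0.9451 -1.1319 -0.4226 -0.7207 -0.1494 -0.2821  0.1042 -0.075 ]
0.7165 [ 0.7323 -0.1894] [-1.2893 -0.6335 -0.1381 -1.0569 -0.226  -0.4106  0.1434 -0.2537]
0.718 [ 0.724  -0.1901] [-1.6352 -0.1313  0.1472 -1.3956 -0.3009 -0.5401  0.1845 -0.4333]
flap_handle scene [294.8, 146.6] 0.73
flap_handle top [278.6, 247.1] 0.5
flap_handle wrist [255.2, 257.5] 0.71
[ 0.5018 -0.0774  0.167 ]
flap_hinge scene [275.9, 259.0] 0.57
flap_hinge top [229.2, 127.8] 0.96
flap_hinge wrist [441.0, 184.5] 0.76
[ 0.7191 -0.0357  0.0852]
[ 0.5316 -0.0353  0.2005] [ 14.9186  -1.7623 -15.6044]
```

```bash
python3 -m inch '[[[10,0,2.5,2,0,0,0],[10,0,5,-6.7,0,0,0],[10,0,5.1,-6.5,0,0,0],[10,0,5.2,-6.3,0,0,0],[10,0,0,0,0,0,0],[10,0,0,0,0,0,0],[10,0,0,0,0,0,0]]]'
cat > crop.py <<'E'
from h import *
import sys
o=[]
for n,x0,y0,w in(("scene",185,130,130),("top",240,110,130)):
    c=viewer.camera(n); save(c,n+sys.argv[1]); im=c["pixels"][y0:y0+w,x0:x0+w,::-1]
    im=cv2.resize(im,(390,390),interpolation=cv2.INTER_CUBIC)
    for k in range(0,390,30): cv2.line(im,(k,0),(k,5),(0,0,255),1);cv2.line(im,(0,k),(5,k),(0,0,255),1)
    o.append(im)
cv2.imwrite("pics/crop"+sys.argv[1]+".png",np.hstack(o))
E
python3 crop.py e
```

```text
time: 14.72
ee_pos: [0.5462, -0.0353, 0.2195]
tcp_rot: [-179.9, 0.0, 90.0]
wrist_force: [-6.3, -1.4, 1.8]
opening: 0.0129
grasp_force: 24.1
```

View pics/crope.png

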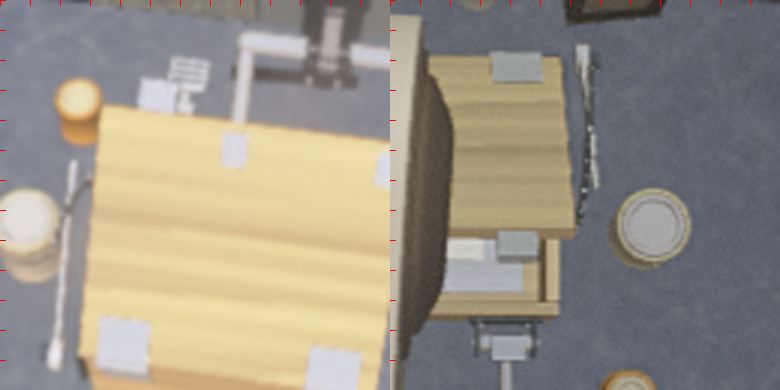

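The scene crop shows the index tip at (209.3,183.3) and the flap's front-right corner at (219.3,165.3). The top crop gives the tip at (309,172.3), the flap corner at (301.7,186.3) and the fixed rim corner at (296.7,212.7). I'll fit these jointly with camera biases.

```bash
cat > fit2.py <<'E'
from h import *
from scipy.optimize import least_squares
np.set_printoptions(precision=4,suppress=True)
cs={n:viewer.camera(n) for n in("scene","top","wrist")}
w=cs["wrist"]; R=np.array(w["R"]); o=bot.get_obs(); off=-R.T@w["t"]-o["ee_pos"]
for n,e in(("a",[.4193,-.0937,.2313]),("b",[.4732,-.1212,.1973])): cs[n]=dict(w,t=-R@(np.array(e)+off))
C=["scene","top","a","b"]
D=[("scene","tip",(209.3,183.3)),("scene","fc",(219.3,165.3)),("top","tip",(309,172.3)),("top","fc",(301.7,186.3)),("top","rim",(296.7,212.7)),
 ("a","tip",(473.6,311.6)),("b","tip",(447,316)),("a","rimtop",(360,246)),("b","pad",(258,204)),("a","pad",(304,215)),("a","bar",(327.5,124)),]
def pts(p):
    ai,yi,af,ye,hx,yb=p[:6]
    u=np.array([-np.cos(af),0,np.sin(af)]);n=np.array([np.sin(af),0,np.cos(af)]);h=np.array([hx,0,.091])
    return dict(tip=np.array([hx-.136*np.cos(ai),yi,.091+.136*np.sin(ai)]),fc=h+.175*u+.006*n+[0,ye,0],rim=np.array([hx-.175,ye,.085]),
      rimtop=np.array([hx-.175,ye,.097]),pad=np.array([hx-.242,ye+.035,.084]),bar=np.array([hx-.226,yb,.091]))
def f(p):
    X=pts(p); b=dict(zip(C,p[6:].reshape(4,2)))
    r=[(proj(cs[c],X[k])+b[c]-q)/.7 for c,k,q in D]
    return np.r_[np.ravel(r),(p[2]-.714)/.006,(p[4]-.7165)/.0012,p[6:]/np.repeat([1.2,1.2,3,3],2)]
s=least_squares(f,np.r_[.7,-.188,.714,-.172,.7165,-.034,np.zeros(8)])
sd=np.sqrt(np.diag(np.linalg.inv(s.jac.T@s.jac)))
print(s.x,"\nsd",sd[:5]); print((f(s.x)[:22]*.7).reshape(-1,2))
print(o["time"],o["ee_pos"],o["wrist_force"])
E
python3 fit2.py
```

```text
[ 0.7287 -0.1898  0.7076 -0.1721  0.7167 -0.0323  0.944   0.6112  0.569
  0.2162 -0.0271 -0.7827 -0.3097 -0.2583] 
sd [0.0034 0.0012 0.0053 0.0015 0.0009]
[[-0.3694  0.0787]
 [ 0.0482 -0.2867]
 [ 0.5834 -0.4308]
 [-0.2035 -1.2676]
 [-0.5735  1.6249]
 [ 0.1751 -0.5773]
 [-0.1102  0.0328]
 [ 1.1792  0.7247]
 [ 0.127  -0.0187]
 [ 0.0285 -0.0002]
 [-1.3814 -0.1045]]
14.975 [ 0.5462 -0.0353  0.2195] [-7.3126 -1.4204  1.2257]
```

```bash
python3 -m inch '[[[10,0,0.6,-2,0,0,0],[10,0,0.6,-2,0,0,0],[10,0,0,0,0,0,0],[10,0,0,0,0,0,0],[10,0,0,0,0,0,0],[10,0,0,0,0,0,0]]]'; python3 - <<'E'
from h import *
o=[]
for n,x0,y0,w in(("scene",195,155,40),("top",285,160,40)):
    c=viewer.camera(n); im=cv2.resize(c["pixels"][y0:y0+w,x0:x0+w,::-1],(400,400),interpolation=cv2.INTER_CUBIC)
    for k in range(0,400,50): cv2.line(im,(k,0),(k,5),(0,0,255),1);cv2.line(im,(0,k),(5,k),(0,0,255),1)
    o.append(im)
cv2.imwrite("pics/cropf.png",np.hstack(o))
E
```

```text
time: 15.72
ee_pos: [0.5488, -0.0353, 0.2227]
tcp_rot: [-180.0, 0.0, 90.0]
wrist_force: [0.6, -4.8, -5.3]
opening: 0.0131
grasp_force: 23.4
```

View pics/cropf.png

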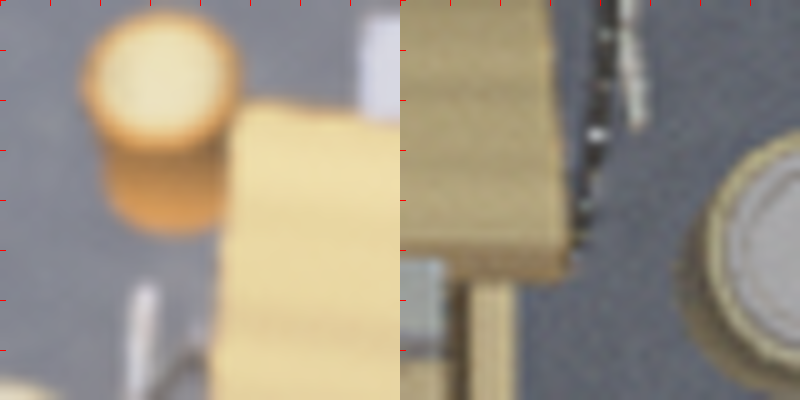

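The scene crop shows the tip at (209.6,183.8) and the flap corner at (219.3,165.3). The top crop shows the tip at (308.8,172.8) and the flap corner at (302,184.3). I'll refit with these.

```bash
sed -e 's/209.3,183.3/209.6,183.8/;s/309,172.3/308.8,172.8/;s/301.7,186.3/302,184.3/;s/-.714/-.731/' fit2.py > fit3.py; python3 fit3.py
```

```text
[ 0.7291 -0.1897  0.727  -0.1719  0.7168 -0.0321  1.1893  0.6405  0.6165
  0.2441  0.2275 -0.588  -0.1711 -0.082 ] 
sd [0.0034 0.0012 0.0052 0.0015 0.0009]
[[-0.4186 -0.3489]
 [ 0.0139  0.1309]
 [ 0.8115 -0.9661]
 [-0.423  -0.7317]
 [-0.5983  1.6147]
 [ 0.1111 -0.6834]
 [-0.0946 -0.0567]
 [ 1.1764  0.7381]
 [ 0.104   0.0612]
 [ 0.0634  0.0803]
 [-1.3633 -0.1029]]
15.975 [ 0.5488 -0.0353  0.2227] [ 0.9827 -5.4563 -6.4838]
```

The flap (0.727–0.731 rad) matches the index (0.729 rad). The hold is steady and the forces are low, so I'm handing in.

```bash
python3 -m inch '[[[10,0,0,0,0,0,0],[10,0,0,0,0,0,0]]]'; python3 -c "
from workcell import bot
print(bot.job_done())"
```

```text
time: 16.23
ee_pos: [0.5488, -0.0353, 0.2227]
tcp_rot: [180.0, 0.0, 90.0]
wrist_force: [0.9, -4.9, -5.7]
opening: 0.0132
grasp_force: 23.4
the job is handed in; nothing more can be done
None
```

I pressed the catch until the flap sprang free, let it come back, and handed the job in at about 16 s with the gripper holding the flap steady at about 0.73 rad, in line with the index arm (measured 0.729 rad); pressing the catch briefly put about 37 N on the fingers, and the hand-in gave no verdict.

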